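# Release the green battery pack from its charging dock

## Robot

A 6-joint arm with a two-finger parallel gripper is mounted at the origin on a cart in front of the work surface, level with it; the furniture and walls round the work are solid. World frame = base frame: x ahead of the robot, y to its left, z up, the work surface at z = 0. Lengths are in m, angles in rad, forces in N, time in s.
With the tool pointing down it reaches from about 0.4 to 0.825 m from the base axis. Payload 7 kg.
Tool frame: the origin (TCP) lies on the centre line of the jaws, within the pads' length; the fingertips stand arm.tip_reach ahead of it and the grasp point (between the pads) lies 5 mm behind it (arm.tip_reach is the distance from the TCP to the fingertips, in m); z points along the fingers, y is the line along which they close (so a half turn about z gives the same grasp; the last joint's range is limited). The gripper opens to 88 mm and grips with 3 to 60 N. Pads are 19 mm wide; open, the fingers measure 130 mm over their backs; the gripper's body (78 mm by 193 mm) begins 47 mm behind the grasp point.
Start: joints at [1.501, 0.359, 0.012, 0, -1.224, -0.288], TCP at [0.236, 0.632, 0.241] pointing down, gripper open.
Joint ranges: [-3.07, 3.07], [-1.43, 2.12], [-1.02, 1.25], [-3.03, 1.67], [-3.05, -0], [-3.03, 3.03]. Speed limits (rad/s): [2.39, 2.39, 3.01, 3.14, 3.14, 3.14].

## Interface

Orientations are given as [roll, pitch, yaw] about the fixed x, y, z axes, in that order (R = Rz(yaw) Ry(pitch) Rx(roll)).
In Python, from station import status, optics, order, arm gives the robot as it stands. The module is installed in compiled form; this text tells all that it offers.
- The arm moves only by the shell command python3 -m jog 'ROWS' [FORCE]. ROWS is JSON, a list of rows, each a list of 3 entries, a list of its own where there are three numbers: the gripper command: -1 is shut, 1 is fully open, values between are in proportion, then the shift along the tool's x, y, z in mm, then the turn about the tool's z in rad. A call has 1 to 20 rows; each row is the pose to reach, as a shift and turn from the pose commanded when the call began, along the tool's axes at that moment; what a row does not reach only later rows make up. A row lasts 1/8 s, in which the tool goes at most 62.5 mm and 10.7 degrees, less where a joint would pass 70% of its speed; a pose out of reach is approached as far as the arm can. A call with a gripper value outside its range is refused whole. The fingers move at their own pace and stop on an object; FORCE is the grip in N (left out, the last holds). Time passes only in rows, so rows that repeat a pose let the fingers close. It gives the time, the measured TCP pose, the force, the opening and the grip force at its end, in the units of the state.
- status.get_state(): the state, without advancing time (a new reading comes with each control period).
- optics.grab_frame(name): name is "scene" or "top" or "wrist"; returns a dict with "color" (420x560x3 uint8, red, green, blue), "mtx" (3x3 intrinsics, pixels), "cam_to_world" (4x4, takes a point from camera to world coordinates). Camera axes: x right, y down, z forward; pixel columns grow to the right and rows downward; lengths in m; the calibration is good to about 2 mm. The wrist camera is an equidistant fisheye: a pixel r from the principal point sees the ray r / f radians off the axis. A picture is of the moment at which its call begins. There is no depth.
- order.job_done(): hands the job in; it is judged then, once.
The state is a dict: "t": time; "q": joint angles; "qd": joint speeds; "joint_efforts": joint torques, N m; "eef_pos": TCP position; "ee_rot": TCP orientation; "force": force on the tool from outside, world axes, zero at the start; "moment": the same for the moment, N m; "width": finger opening in m; "gripper_force": force on a finger pad.
Only numpy, scipy, OpenCV 4.12 (cv2) and the standard library are available. Lean on these libraries where they do the work, as an engineer would, in place of code of your own. Each camera call takes 0.05 s, during which the arm holds its last target. There are 200 camera calls.

## Task

Take the screwdriver out of the wooden tool stand and push its shaft straight down through the yellow-edged slot on top of the dock that holds the green battery pack, pressing the hidden red latch tab all the way down so that the pack slides out. Then put the screwdriver back in its stand, tip down, and let go. Touch the docks with the screwdriver only, and leave the orange pack latched.

Things in the scene. Friction and masses are not known exactly. Their poses are not given: they have to be found in the camera images.
- screwdriver: Loose screwdriver, 185 mm, 0.11 kg, upright in the stand. Own +y runs to the tip (down); its middle line is at own x 0, z +13.5 mm. Along own y: red and black handle, 28 x 27 mm (flats face own x and z), -92 to -19, grasp at -47; tapered collar -19 to +14; 6 mm steel shaft to the tip at +92.5. In the stand, tip about 15 mm, grasp point 154 mm and handle top 199 mm above the bench.
- driver_tip (a point): The screwdriver's tip, the end of the steel shaft, on its middle line.
- tool_stand: Fixed wooden block, 64 x 64 mm, 100 mm high, with a thin dark foot plate; origin at the centre of its underside, z up. In its middle a 16 x 16 mm square hole goes straight down right through, its mouth widened by a 4 mm bevel; the shaft hangs in the hole and the handle's collar rests on the mouth.
- green_dock: Fixed grey dock, green-fronted battery pack in its front (own -x). Origin on the bench under the slot's centre; housing own x -65 to 45, y +-44, top at z 85 mm, pack out to x -109. Slot in the 6 mm top: 34 (x) by 18 (y) mm, yellow edge. Under it the hidden red latch tab, 36 x 26 mm, top face at z 45. It goes straight down 16 mm to a hard stop against about 5 N of friction and stays where left.
- green_tab (a joint): How far the green dock's latch tab is pressed down, in m: 0 up (latched), 0.016 fully down.
- green_pack (a joint): How far the green pack has slid out of its dock along own -x, in m: a linkage moves it 1.25 times as far as the tab, 0 latched to 0.020 fully released.
- orange_dock: A second dock of the same make and size, same frame, whose pack has an orange front half: a bystander to leave alone. The two docks may stand in either place.
- orange_pack (a joint): How far the orange pack has slid out of its dock, in m: must stay at 0.
Things that resemble listed ones, but are neither listed nor needed, are in the scene too. Leave any purple look-alike of the green_dock alone.

How it is judged:
By the outcome, as a careful person would: the job done as asked, in the order asked, and still so for the second after the job is handed in, with the robot touching nothing.
It also fails if it takes over 51 s, if anything falls off the work surface, if the arm or the gripper's body presses on something with over 40 N, if the wrist force passes 120 N, or if a joint passes its speed limit or range.

## Working session

There is one attempt and no reset: what is moved stays moved. The work goes in short steps, Python scripts to look and compute and a shell command to move; the robot and the scene stay as the last step left them, time stands still between calls to the robot, and variables do not carry over. Pictures are saved under pics/ and viewed, at most 10 in all, crops included, and the job is handed in when it is done.

```bash
mkdir -p pics; python3 - <<'E'
from station import status, optics, arm
import cv2, numpy as np
s=status.get_state(); print({k:np.round(v,3).tolist() for k,v in s.items()}, arm.tip_reach)
for n in ("scene","top","wrist"):
    f=optics.grab_frame(n); cv2.imwrite(f"pics/{n}0.png",f["color"][:,:,::-1]); print(n,f["mtx"].tolist(),np.round(f["cam_to_world"],4).tolist())
    np.savez(f"pics/{n}0.npz",**f)
E
```

```text
{'t': 0.0, 'q': [1.501, 0.359, 0.011, -0.0, -1.224, -0.288], 'qd': [0.0, 0.0, -0.001, 0.001, -0.0, 0.001], 'joint_efforts': [-0.002, -58.272, 29.305, 6.997, 0.007, -0.0], 'eef_pos': [0.236, 0.632, 0.24], 'ee_rot': [3.14, -0.0, -0.358], 'force': [0.142, 1.18, 0.832], 'moment': [-0.035, -0.031, 0.016], 'gripper_force': 0.0, 'width': 0.088} 0.014
scene [[477.2557586816981, 0.0, 288.8719115127495], [0.0, 477.2557586816981, 209.48252464038134], [0.0, 0.0, 1.0]] [[0.8999, -0.2243, 0.3741, 0.097], [-0.4362, -0.4545, 0.7766, -0.6988], [-0.0041, -0.862, -0.5068, 0.6575], [0.0, 0.0, 0.0, 1.0]]
top [[519.7483081491183, 0.0, 283.47054151431024], [0.0, 519.7483081491183, 209.7723656921418], [0.0, 0.0, 1.0]] [[-0.0159, -0.9967, 0.0793, 0.4373], [-0.9998, 0.0151, -0.0101, 0.196], [0.0089, -0.0795, -0.9968, 1.0662], [0.0, 0.0, 0.0, 1.0]]
wrist [[325.19226210127806, 0.0, 274.2465150923935], [0.0, 325.19226210127806, 212.51907979482485], [0.0, 0.0, 1.0]] [[-0.3491, -0.9057, -0.2406, 0.301], [-0.9371, 0.3379, 0.0876, 0.6078], [0.0019, 0.256, -0.9667, 0.3843], [0.0, 0.0, 0.0, 1.0]]
```

View pics/scene0.png

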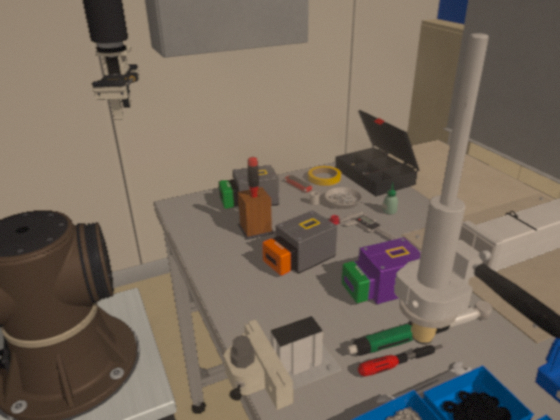

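View pics/top0.png

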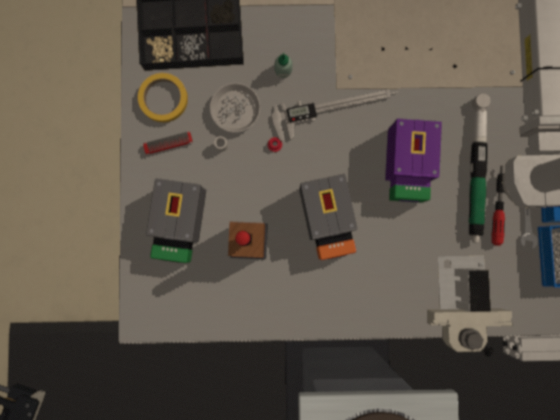

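The scene view shows the screwdriver upright in the stand at about (254,185). The grey dock with the green pack is at (255,185), partly behind the stand, the orange one is at (305,240), and the purple look-alike is at (390,268).

Top view, things that could be confused:
- **Screwdrivers:** the one in the stand (244,238), the loose red one lying at (498,205), and the green tool at (478,190).
- **Docks:** grey with green front (174,205), grey with orange front (328,200), and purple with green front (417,143).

I choose the screwdriver in the stand and the grey dock at (174,205).

```bash
cat > h.py <<'E'
import numpy as np, cv2
def ray(f,u,v,fish=False):
    K=f["mtx"];x=(u-K[0,2])/K[0,0];y=(v-K[1,2])/K[1,1]
    if fish:
        r=np.hypot(x,y); d=np.array([x/r*np.sin(r),y/r*np.sin(r),np.cos(r)]) if r>1e-9 else np.array([0,0,1.])
    else: d=np.array([x,y,1.])
    T=f["cam_to_world"]; return T[:3,3],T[:3,:3]@d
def onz(f,u,v,z,fish=False):
    o,d=ray(f,u,v,fish); return (o+d*(z-o[2])/d[2])[:2]
def rect(f,mask,z,fish=False,roi=None):
    """largest blob's outline cast on plane z -> minAreaRect in mm/deg"""
    m=mask.astype(np.uint8)
    if roi is not None:
        k=np.zeros_like(m);x0,y0,x1,y1=roi;k[y0:y1,x0:x1]=1;m=m*k
    c=max(cv2.findContours(m,cv2.RETR_EXTERNAL,cv2.CHAIN_APPROX_NONE)[0],key=cv2.contourArea)
    P=np.array([onz(f,*p[0],z,fish) for p in c])*1000
    return cv2.minAreaRect(P.astype(np.float32)),cv2.boundingRect(c)
def hsv(f): return [a.astype(int) for a in cv2.split(cv2.cvtColor(np.ascontiguousarray(f["color"]),cv2.COLOR_RGB2HSV))]
E
python3 - <<'E'
from h import *
f=dict(np.load("pics/top0.npz")); H,S,V=hsv(f)
cv2.imwrite("pics/crop1.png",cv2.resize(f["color"][165:280,130:280,::-1],None,fx=5,fy=5,interpolation=cv2.INTER_CUBIC))
print("yellow",rect(f,(H>18)&(H<35)&(S>120)&(V>80),.085,roi=(150,180,205,235)))
print("yelOr",rect(f,(H>18)&(H<35)&(S>120)&(V>80),.085,roi=(300,170,360,230)))
print("green",rect(f,(H>50)&(H<85)&(S>120)&(V>40),.06,roi=(140,225,205,270)))
print("stand",rect(f,(H>3)&(H<20)&(S>80)&(V>40),.1,roi=(220,215,280,265)))
print("red",rect(f,((H<4)|(H>172))&(S>150)&(V>90),.199,roi=(220,215,280,265)))
E
```

```text
yellow (((529.24755859375, 393.86749267578125), (27.300607681274414, 43.24159240722656), 80.13887023925781), (165, 193, 18, 24))
yelOr (((531.5875244140625, 102.36517333984375), (43.0555534362793, 27.04648780822754), 11.147384643554688), (319, 189, 18, 24))
green (((436.9833984375, 404.0666198730469), (75.40404510498047, 25.992778778076172), 80.98807525634766), (151, 244, 40, 18))
stand (((460.075439453125, 256.35107421875), (67.95254516601562, 66.24459075927734), 86.76350402832031), (228, 221, 38, 37))
red (((461.0534973144531, 256.16668701171875), (21.24953842163086, 21.121124267578125), 44.308040618896484), (236, 231, 14, 14))
```

View pics/crop1.png

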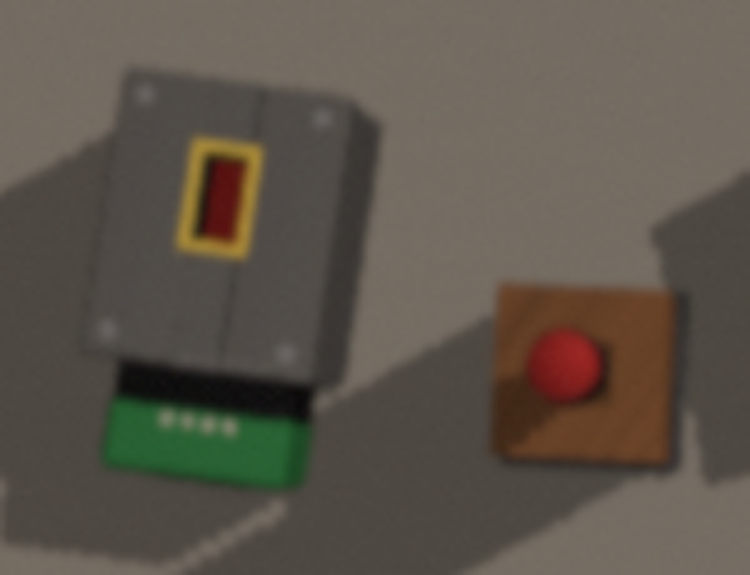

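The crop confirms the choice: the screwdriver's red cap is at about (565,365) over the wooden stand. The slot of the grey, green-fronted dock is at (220,198), with red visible inside. Slot centre is about (529,394) with yaw -9.7°, and the screwdriver is at about (461,256). Sizes match within the pixel blur. I'll hover above the screwdriver.

```bash
python3 -m jog '[[1,[60,48,0],-0.06],[1,[120,96,0],-0.12],[1,[170,136,0],-0.17],[1,[220,176,0],-0.22],[1,[270,216,0],-0.27],[1,[310,248,0],-0.3],[1,[335,268,0],-0.3],[1,[342,274,0],-0.3],[1,[342,274,0],-0.3],[1,[342,274,0],-0.3],[1,[342,274,0],-0.3]]' 50
python3 - <<'E'
from h import *
from station import status, optics
s=status.get_state(); print({k:np.round(s[k],4).tolist() for k in("t","q","eef_pos","ee_rot")})
f=optics.grab_frame("wrist"); np.savez("pics/w1.npz",**f); cv2.imwrite("pics/w1.png",f["color"][:,:,::-1])
print(np.round(f["cam_to_world"],3).tolist())
E
```

```text
t: 1.52
eef_pos: [0.4603, 0.2569, 0.2405]
ee_rot: [3.142, 0.0, -0.056]
force: [-0.5, -0.3, -0.2]
width: 0.0878
gripper_force: 0.0
{'t': 1.525, 'q': [0.8813, 0.115, -0.3118, -0.0001, -1.1441, 0.6334], 'eef_pos': [0.4603, 0.2569, 0.2405], 'ee_rot': [3.1416, 0.0001, -0.0562]}
[[-0.055, -0.965, -0.256, 0.529], [-0.998, 0.053, 0.014, 0.253], [0.0, 0.256, -0.967, 0.385], [0.0, 0.0, 0.0, 1.0]]
```

View pics/w1.png

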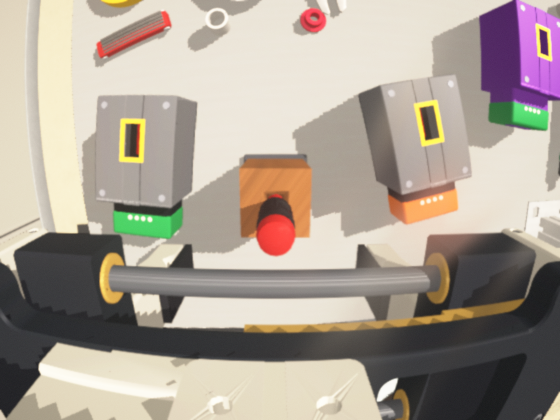

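The wrist view shows the red cap at about (276,232), over the stand at (276,197) and almost centred between the fingers. The green dock's slot is at (132,141). I'll refine both positions from this view and take a closer look at the handle's flats.

```bash
python3 - <<'E'
from h import *
f=dict(np.load("pics/w1.npz")); H,S,V=hsv(f)
cv2.imwrite("pics/crop2.png",cv2.resize(f["color"][145:260,225:325,::-1],None,fx=5,fy=5,interpolation=cv2.INTER_CUBIC))
print("yellow",rect(f,(H>18)&(H<35)&(S>120)&(V>80),.085,True,roi=(110,110,155,170)))
print("stand",rect(f,(H>5)&(H<20)&(S>80)&(V>40),.1,True,roi=(230,150,320,245)))
print("red",rect(f,((H<4)|(H>172))&(S>150)&(V>90),.195,True,roi=(240,180,310,270)))
E
```

```text
yellow (((530.3838500976562, 392.3596496582031), (26.908605575561523, 42.2972526550293), 81.40203857421875), (119, 119, 26, 44))
stand (((466.64825439453125, 255.3355712890625), (64.81434631347656, 73.0440673828125), 86.84223175048828), (239, 158, 73, 80))
red (((464.9263000488281, 255.43075561523438), (22.905895233154297, 26.082456588745117), 86.83589172363281), (257, 214, 38, 41))
```

View pics/crop2.png

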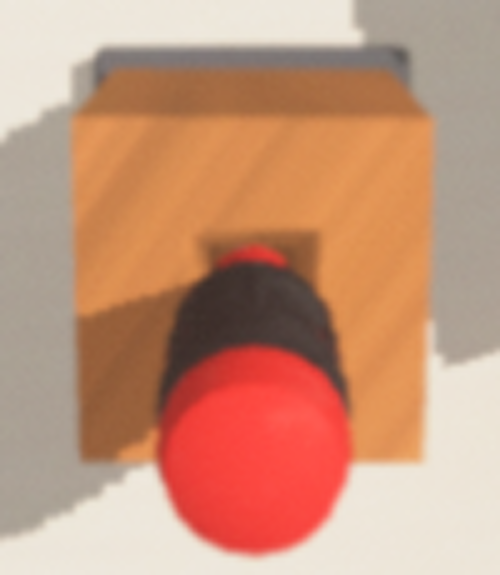

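The crop shows the handle upright and symmetric, with its flats in line with the stand's edges (-3.2°). The gripper already has that yaw. I'll descend and grip just above the nominal grasp point so the palm clears the handle's top.

```bash
python3 -m jog '[[1,[1,1,25],0],[1,[1,1,55],0],[1,[1,1,78],0],[1,[1,1,86],0],[1,[1,1,86],0],[-1,[1,1,86],0],[-1,[1,1,86],0],[-1,[1,1,86],0],[-1,[1,1,86],0],[-1,[1,1,86],0],[-1,[1,1,86],0],[-1,[1,1,86],0],[-1,[1,1,86],0]]' 50
```

```text
t: 3.2
eef_pos: [0.4619, 0.2555, 0.1547]
ee_rot: [-3.14, -0.0, -0.058]
force: [-0.2, 4.0, -0.8]
width: 0.0269
gripper_force: 49.9
```

Gripped: the opening of 26.9 mm matches the handle. Next I lift straight up and check the tool in hand.

```bash
python3 -m jog '[[-1,[0,0,-20],0],[-1,[0,0,-50],0],[-1,[0,0,-85],0],[-1,[0,0,-110],0],[-1,[0,0,-120],0],[-1,[0,0,-120],0],[-1,[0,0,-120],0]]' 50
python3 - <<'E'
from h import *
from station import status, optics
for n in ("scene","top"):
    f=optics.grab_frame(n); np.savez(f"pics/{n}2.npz",**f)
    T=np.linalg.inv(f["cam_to_world"])
    for z in (.275,.135): 
        p=T@np.array([.4619,.2555,z,1]); print(n,z,f["mtx"]@p[:3]/p[2])
    if n=="scene": cv2.imwrite("pics/s2.png",cv2.resize(f["color"][80:260,180:320,::-1],None,fx=4,fy=3.3,interpolation=cv2.INTER_CUBIC))
E
```

```text
t: 4.08
eef_pos: [0.4612, 0.2543, 0.2732]
ee_rot: [3.14, 0.002, -0.058]
force: [0.6, 0.9, -0.5]
width: 0.0266
gripper_force: 49.9
scene 0.275 [250.42339592 126.72125575   1.        ]
scene 0.135 [253.05211678 182.27553691   1.        ]
top 0.275 [239.45014878 235.61499358   1.        ]
top 0.135 [245.36458606 237.9556684    1.        ]
```

View pics/s2.png

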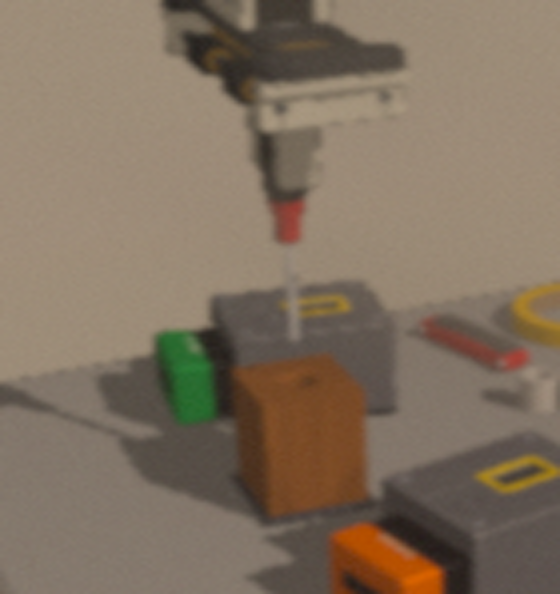

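The crop shows the shaft hanging straight, with its tip at crop (294,338), full image (253.5,182.4). That is within 0.5 px of the prediction, so the tip is 0.140 below the TCP. Now over to the slot.

```bash
python3 -m jog '[[-1,[6,-14,0],0],[-1,[17,-40,0],0],[-1,[32,-75,0],0],[-1,[46,-108,0],0],[-1,[56,-131,0],0],[-1,[61,-142,0],0],[-1,[61,-142,0],0],[-1,[61,-142,0],0],[-1,[61,-142,0],0]]' 50
python3 - <<'E'
from h import *
from station import status, optics
s=status.get_state(); e=s["eef_pos"]; print(e)
f=optics.grab_frame("scene"); np.savez("pics/scene3.npz",**f)
T=np.linalg.inv(f["cam_to_world"])
for q in ([e[0],e[1],e[2]-.14],[.5298,.3931,.085]):
    p=T@np.array([*q,1]); print(f["mtx"]@p[:3]/p[2])
g=optics.grab_frame("wrist"); np.savez("pics/w3.npz",**g)
a=cv2.resize(f["color"][110:230,200:300],(400,480),interpolation=cv2.INTER_CUBIC); b=cv2.resize(g["color"][100:280,200:350],(400,480),interpolation=cv2.INTER_CUBIC)
cv2.imwrite("pics/c3.png",np.hstack([a,b])[:,:,::-1])
E
```

```text
t: 5.3
eef_pos: [0.5306, 0.3923, 0.2751]
ee_rot: [-3.141, -0.0, -0.058]
force: [0.9, 0.1, -0.6]
width: 0.0264
gripper_force: 49.9
[0.53062666 0.39234163 0.27514647]
[257.56803273 155.9806254    1.        ]
[257.86804236 172.84830809   1.        ]
```

View pics/c3.png

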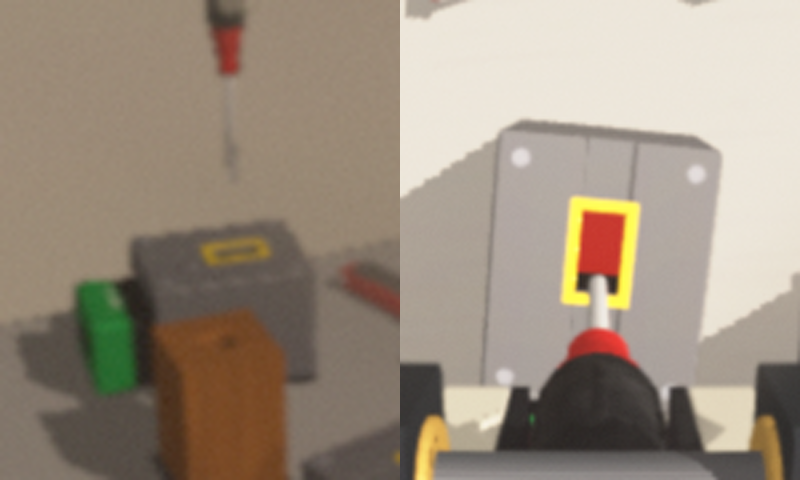

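Left half: the tip is at (232,180), above the slot at (236,250). Right half, wrist view: the shaft end at (598,282) lies on the slot's long axis, centre about (600,253). Laterally it's good, and 1 px corresponds to less than 2 mm. I'll go down through the slot and press.

```bash
python3 -m jog '[[-1,[0,0,20],0],[-1,[0,0,40],0],[-1,[0,0,55],0],[-1,[0,0,66],0],[-1,[0,0,76],0],[-1,[0,0,84],0],[-1,[0,0,84],0]]' 55 && python3 -m jog '[[-1,[0,0,4],0],[-1,[0,0,8],0],[-1,[0,0,11],0],[-1,[0,0,14],0],[-1,[0,0,17],0],[-1,[0,0,19],0],[-1,[0,0,20],0],[-1,[0,0,20],0]]' 55
```

```text
t: 6.28
eef_pos: [0.5306, 0.3928, 0.1899]
ee_rot: [3.141, 0.001, -0.058]
force: [0.3, 0.3, -0.9]
width: 0.0266
gripper_force: 54.9
t: 7.28
eef_pos: [0.531, 0.3932, 0.1705]
ee_rot: [-3.141, -0.0, -0.058]
force: [0.4, 1.4, 2.7]
width: 0.0269
gripper_force: 54.9
```

The tab is moving, with the tip at about z 0.0305. I'll press on to the hard stop in small steps.

```bash
python3 -m jog '[[-1,[0,0,1.5],0],[-1,[0,0,3],0],[-1,[0,0,3],0],[-1,[0,0,3],0]]' 55; python3 -m jog '[[-1,[0,0,1],0],[-1,[0,0,2],0],[-1,[0,0,2],0],[-1,[0,0,2],0]]' 55
```

```text
t: 7.78
eef_pos: [0.5311, 0.3932, 0.1685]
ee_rot: [-3.141, -0.001, -0.057]
force: [-0.6, 0.9, 8.6]
width: 0.0265
gripper_force: 54.9
t: 8.28
eef_pos: [0.5315, 0.3934, 0.1682]
ee_rot: [-3.14, -0.002, -0.057]
force: [-2.6, -1.1, 15.3]
width: 0.0269
gripper_force: 55.0
```

Height barely changes while the force climbs to 15 N: that is the hard stop, with the tip at z ≈ 0.0285. I'll lift out and check that the green pack has moved.

```bash
python3 -m jog '[[-1,[0,0,-8],0],[-1,[0,0,-24],0],[-1,[0,0,-50],0],[-1,[0,0,-80],0],[-1,[0,0,-102],0],[-1,[0,0,-109],0],[-1,[0,0,-109],0],[-1,[0,0,-109],0]]' 50
python3 - <<'E'
from h import *
from station import status, optics
s=status.get_state(); e=s["eef_pos"]; print(e,s["ee_rot"])
f=optics.grab_frame("top"); H,S,V=hsv(f); f0=dict(np.load("pics/top0.npz")); H0,S0,V0=hsv(f0)
for F,h,s_,v in((f0,H0,S0,V0),(f,H,S,V)):
    print("green",rect(F,(h>50)&(h<85)&(s_>120)&(v>40),.06,roi=(140,225,205,290)))
    print("orange",rect(F,(h>3)&(h<15)&(s_>180)&(v>100),.06,roi=(300,225,370,270)))
g=optics.grab_frame("scene"); np.savez("pics/scene4.npz",**g)
T=np.linalg.inv(g["cam_to_world"]); p=T@np.array([e[0],e[1],e[2]-.14,1]); print(g["mtx"]@p[:3]/p[2])
w=optics.grab_frame("wrist")
a=cv2.resize(g["color"][110:230,200:300],(400,480),interpolation=cv2.INTER_CUBIC); b=cv2.resize(w["color"][100:280,200:350],(400,480),interpolation=cv2.INTER_CUBIC)
cv2.imwrite("pics/c4.png",np.hstack([a,b])[:,:,::-1])
E
```

```text
t: 9.28
eef_pos: [0.5304, 0.3926, 0.2732]
ee_rot: [3.14, 0.001, -0.058]
force: [0.0, -0.0, -2.1]
width: 0.0268
gripper_force: 50.0
[0.53038425 0.39261796 0.27319728] [ 3.14009968e+00  1.49537493e-03 -5.79548712e-02]
green (((436.9833984375, 404.0666198730469), (75.40404510498047, 25.992778778076172), 80.98807525634766), (151, 244, 40, 18))
orange (((439.4432373046875, 85.2655029296875), (25.340810775756836, 68.70249938964844), 10.815244674682617), (318, 240, 37, 19))
green (((416.9588928222656, 406.826171875), (75.62555694580078, 25.956958770751953), 82.20185089111328), (150, 255, 40, 17))
orange (((439.43017578125, 85.38327026367188), (25.394359588623047, 69.25679016113281), 10.736809730529785), (318, 240, 37, 19))
[257.47160735 156.62931161   1.        ]
```

View pics/c4.png

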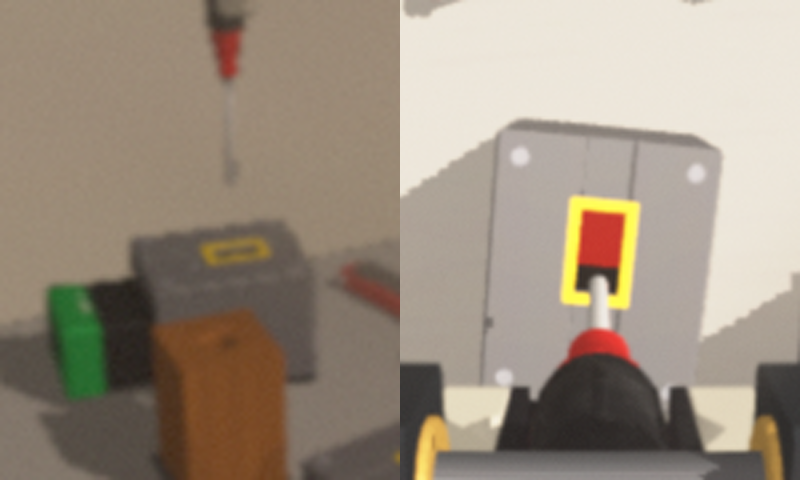

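The green pack has moved 20.0 mm along own -x, so it's fully released (green front now at (77,340) in the left half). Orange is unchanged, and the tool is still straight in the hand with its tip at (230,182). Now back to the stand by the reverse path.

```bash
python3 -m jog '[[-1,[-5,11,0],0],[-1,[-15,34,0],0],[-1,[-29,67,0],0],[-1,[-44,102,0],0],[-1,[-55,128,0],0],[-1,[-60,140,0],0],[-1,[-61,142,0],0],[-1,[-61,142,0],0],[-1,[-61,142,0],0],[-1,[-61,142,0],0]]' 50
python3 - <<'E'
from h import *
from station import status, optics
e=status.get_state()["eef_pos"]; print(e)
g=optics.grab_frame("scene"); T=np.linalg.inv(g["cam_to_world"])
for q in ([e[0],e[1],e[2]-.14],[.4605,.256,.1]):
    p=T@np.array([*q,1]); print(g["mtx"]@p[:3]/p[2])
w=optics.grab_frame("wrist")
a=cv2.resize(g["color"][130:250,200:300],(400,480),interpolation=cv2.INTER_CUBIC); b=cv2.resize(w["color"][100:280,200:350],(400,480),interpolation=cv2.INTER_CUBIC)
cv2.imwrite("pics/c5.png",np.hstack([a,b])[:,:,::-1])
E
```

```text
t: 10.68
eef_pos: [0.4619, 0.2552, 0.2741]
ee_rot: [3.141, 0.0, -0.057]
force: [0.5, -0.6, -1.1]
width: 0.0268
gripper_force: 50.0
[0.46188278 0.25521127 0.27414957]
[253.10598634 182.64291786   1.        ]
[253.04695966 195.13640888   1.        ]
```

View pics/c5.png

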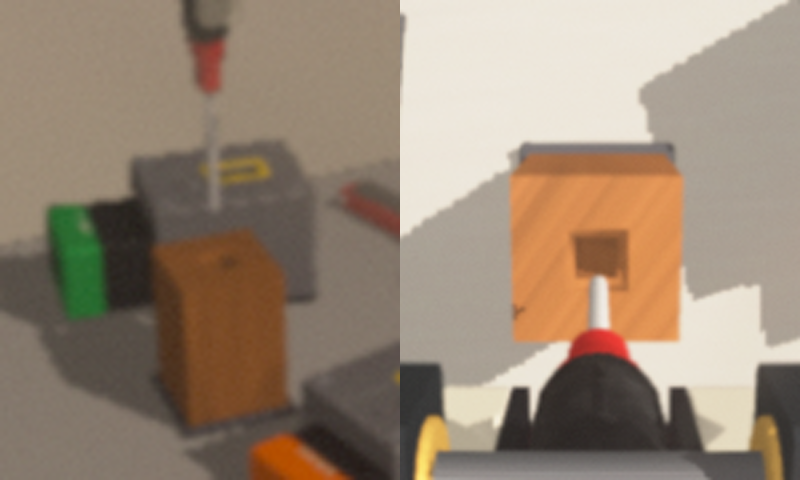

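Left half: the tip is at (213,207), above the stand's top face, centre about (218,256). Right half: the shaft at (598,280) lines up with the hole at (600,260). I'll lower it in slowly.

```bash
python3 -m jog '[[-1,[0,0,10],0],[-1,[0,0,22],0],[-1,[0,0,32],0],[-1,[0,0,42],0],[-1,[0,0,54],0],[-1,[0,0,68],0],[-1,[0,0,82],0],[-1,[0,0,94],0],[-1,[0,0,104],0],[-1,[0,0,111],0],[-1,[0,0,116],0],[-1,[0,0,118],0],[-1,[0,0,118],0],[-1,[0,0,118],0]]' 50
```

```text
t: 12.52
eef_pos: [0.462, 0.2554, 0.1568]
ee_rot: [-3.14, -0.001, -0.058]
force: [0.6, 4.0, -1.4]
width: 0.0267
gripper_force: 50.0
```

```bash
python3 -m jog '[[-1,[0,-0.5,1],0],[-1,[0,-0.5,2],0],[-1,[0,-0.5,2],0],[-0.2,[0,-0.5,2],0],[0.2,[0,-0.5,2],0],[1,[0,-0.5,2],0],[1,[0,-0.5,2],0],[1,[0,-0.5,2],0],[1,[0,-0.5,2],0]]' 10 && python3 -m jog '[[1,[0,0,-10],0],[1,[0,0,-35],0],[1,[0,0,-70],0],[1,[0,0,-100],0],[1,[0,0,-115],0],[1,[0,0,-120],0],[1,[0,0,-120],0],[1,[0,0,-120],0]]'
python3 - <<'E'
from h import *
from station import status, optics
f=optics.grab_frame("top"); H,S,V=hsv(f)
print("green",rect(f,(H>50)&(H<85)&(S>120)&(V>40),.06,roi=(140,225,205,290)))
print("orange",rect(f,(H>3)&(H<15)&(S>180)&(V>100),.06,roi=(300,225,370,270)))
g=optics.grab_frame("scene");w=optics.grab_frame("wrist")
a=cv2.resize(g["color"][130:250,200:300],(400,480),interpolation=cv2.INTER_CUBIC); b=cv2.resize(w["color"][100:280,200:350],(400,480),interpolation=cv2.INTER_CUBIC)
cv2.imwrite("pics/c6.png",np.hstack([a,b])[:,:,::-1])
g=np.load("pics/scene0.npz")
E
```

```text
t: 13.65
eef_pos: [0.4617, 0.2552, 0.1545]
ee_rot: [3.142, 0.0, -0.058]
force: [0.5, -0.9, -0.3]
width: 0.0795
gripper_force: 0.0
t: 14.65
eef_pos: [0.4614, 0.2549, 0.2734]
ee_rot: [3.14, 0.001, -0.058]
force: [0.2, 1.1, -1.5]
width: 0.0877
gripper_force: 0.0Traceback (most recent call last):
  File "<stdin>", line 4, in <module>
  File "h.py", line 15, in rect
    c=max(cv2.findContours(m,cv2.RETR_EXTERNAL,cv2.CHAIN_APPROX_NONE)[0],key=cv2.contourArea)
ValueError: max() iterable argument is empty
```

The open gripper hides the green pack from the top camera, so I'll use the other two views.

```bash
python3 - <<'E'
from h import *
from station import optics
g=optics.grab_frame("scene");w=optics.grab_frame("wrist")
a=cv2.resize(g["color"][130:280,190:315],(400,480),interpolation=cv2.INTER_CUBIC); b=cv2.resize(w["color"][70:280,100:380],(400,300),interpolation=cv2.INTER_CUBIC)
cv2.imwrite("pics/c6.png",np.hstack([a,np.vstack([b,np.zeros((180,400,3),np.uint8)])])[:,:,::-1])
E
```

```text
(no output)
```

View pics/c6.png

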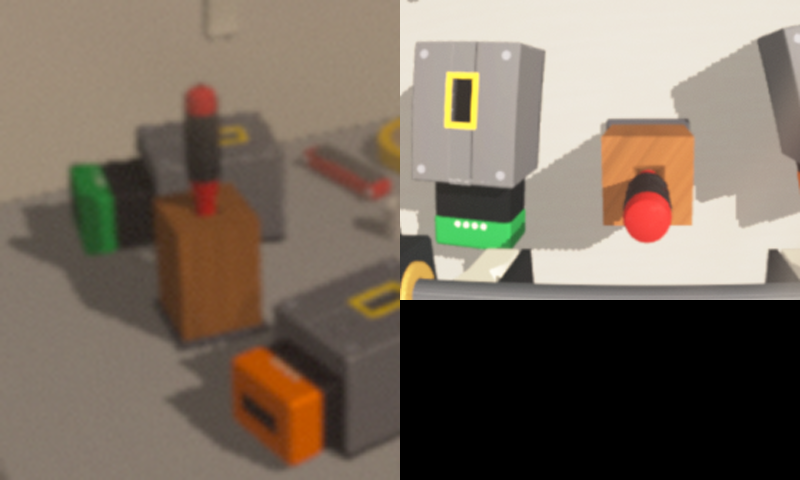

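The screwdriver stands upright in the stand (cap at (200,100)), the green pack is still out (at (95,205)), and the orange pack is in place (at (275,405)). The gripper is clear, so I hand in.

```bash
python3 -c "
from station import order; print(order.job_done())"
```

```text
the job is handed in; nothing more can be done
None
```

The green pack is fully released (measured 20 mm out), the screwdriver is back in its stand tip down and let go, the orange pack is still latched, and the job was handed in at about 15 s on the robot's clock.

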